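# Lids back on the bathroom jars

## Task

Two open storage jars stand on the bathroom vanity, and their two steel lids have been left to drain on sloped rests. Put each lid on the jar it belongs to, setting it down gently so that it sits flat and fully home; when both are on, press the pump plunger in the round lid gently all the way down to its stop and let it come up again. Leave the jars standing where they are and do not disturb the other toiletries.

Things in the scene. Friction and masses are not known exactly. Their poses are not given: they have to be found in the camera images.
- round_jar: round open jar of white ceramic, loose, outside diameter 100 mm, inside 92 mm, 85 mm high, about 0.55 kg. Origin: centre of its underside, z up
- round_jar_rim (a point): centre of the round jar's mouth, at rim height (85 mm over the jar's origin)
- square_jar: square open jar of white ceramic, loose, 84 x 84 mm outside, 74 x 74 mm inside, 85 mm high, about 0.55 kg. Origin: centre of its underside, z up, x and y square to its sides
- square_jar_rim (a point): centre of the square jar's mouth, at rim height (85 mm over the jar's origin)
- round_lid: steel lid, 0.19 kg: disc 102 mm across, 6 mm thick; under it a tapered plug 10 mm deep, diameter 86 mm (78 at its foot); on it a round collar to grip, diameter 36 mm, from 6 to 28 mm above the origin, the plunger standing out of its top. Origin: on the axis in the plane of the disc's underside, which lies on the rim. z out of its top; on its rest x points up the slope
- pump_plunger (a joint): travel of the spring plunger in the round lid: 0 up, 0.010 m fully down at its stop; 4 N starts it, 9 N holds it at the stop; it springs back
- plunger_top (a point): centre of the plunger's flat top, a grey button of diameter 24 mm; 42 mm over the round lid's origin when up (14 mm above the collar), 32 mm when fully down
- square_lid: steel lid, 0.17 kg: plate 86 x 86 mm, 6 mm thick; under it a stepped plug 10 mm deep, 66 mm square (62 at its foot), fits any of four ways round; on it a bar handle 44 mm long (along x), 16 mm wide (y), from 6 to 30 mm above the origin. Origin: centre of the plate's underside, which lies on the rim. z out of its top; on its rest x points up the slope
- rest_a: dark wooden wedge, fixed, 116 mm wide, 105 mm deep. Origin: centre of its foot on the work surface. Its face slopes 35 deg, low edge (8 mm high lip) to its own -x, high edge (92 mm up) to +x; mid-face is 55 mm up. One of the lids lies on it, plug down against the lip, the lid's axis leaning 35 deg to the rest's -x
- rest_b: dark wooden wedge, fixed, 116 mm wide, 105 mm deep. Origin: centre of its foot on the work surface. Its face slopes 35 deg, low edge (8 mm high lip) to its own -x, high edge (92 mm up) to +x; mid-face is 55 mm up. One of the lids lies on it, plug down against the lip, the lid's axis leaning 35 deg to the rest's -x
- soap_bottle: bystander: yellow soap bottle with a white pump top, diameter 66 mm, 163 mm high. Origin: centre of its underside
- tumbler: bystander: blue ceramic tumbler, diameter 70 mm, 100 mm high. Origin: centre of its underside
- cream_tin: bystander: small white and blue cream jar, closed, diameter 60 mm, 40 mm high. Origin: centre of its underside
Mind the look-alikes: they are no part of the job. Leave any turquoise or yellow look-alike of the square_lid alone.

How it is judged:
By the outcome, as a careful person would: the job done as asked, in the order asked, and still so for the second after the job is handed in, with the robot touching nothing.
It also fails if it takes over 64 s, if anything falls off the work surface, if the arm or the gripper's body presses on something with over 40 N, if the wrist force passes 120 N, or if a joint passes its speed limit or range.

## Robot

A 6-joint arm with a two-finger parallel gripper is mounted at the origin on the work surface. World frame = base frame: x ahead of the robot, y to its left, z up, the work surface at z = 0. Lengths are in m, angles in rad, forces in N, time in s.
With the tool pointing down it reaches from about 0.25 to 0.775 m from the base axis. Payload 4 kg.
Tool frame: the origin (TCP) lies midway between the tips of the shut fingers; the grasp point (between the pads) lies 19 mm behind it; z points along the fingers, y is the direction in which the jaws open and shut (so a half turn about z gives the same grasp; the last joint's range is limited). The gripper opens to 94 mm and grips with 3 to 60 N. Pads are 16 mm wide; open, the fingers measure 119 mm over their backs; the gripper's body (75 mm by 177 mm) begins 78 mm behind the grasp point.
Start: joints at [-1.343, 0.087, 1.371, -0, 1.684, -0.103], TCP at [0.179, -0.52, 0.166] pointing down, gripper open.
Joint ranges: [-3.1, 3.1], [-0.76, 2.03], [0.27, 2.55], [-1.08, 4.22], [0.17, 2.65], [-2.57, 2.57]. Speed limits (rad/s): [2.79, 2.79, 3.14, 3.14, 3.14, 3.14].

## Interface

Orientations are given as [roll, pitch, yaw] about the fixed x, y, z axes, in that order (R = Rz(yaw) Ry(pitch) Rx(roll)).
In Python, from bench import get_obs, snapshot, ticket gives the robot as it stands.
- The arm moves only by the shell command python3 -m creep 'ROWS' [OPENING]. ROWS is JSON, a list that holds one entry, the list of rows, each a list of 4 numbers: the shift along the tool's x, y, z in mm, then the turn about the tool's z in degrees. A call has 1 to 8 rows; each row shifts and turns the commanded pose from where the row before left it, along the tool's axes as they then stand; what a row does not reach is not made up. A row lasts 1/8 s, in which the tool goes at most 62.5 mm and 10.7 degrees, less where a joint would pass 70% of its speed; a pose out of reach is approached as far as the arm can. A call with a gripper value outside its range is refused whole. OPENING is the opening, from 0 (shut) to 1 (fully open), set as the call begins (- or left out, the last holds). The fingers move at their own pace and stop on an object; the grip force is fixed at half the most. Time passes only in rows, so rows that do not move let the fingers close. It gives the time, the measured TCP pose, the force and the opening at its end, in the units of the state.
- get_obs(): the state, without advancing time (a new reading comes with each control period).
- snapshot(name): name is "side" or "top" or "wrist"; returns a dict with "color" (384x512x3 uint8, red, green, blue), "depth" (384x512 float32, m along the optical axis (not along the pixel's ray), 0 where there is no reading), "fx", "fy", "cx", "cy" (pixels), "extrinsics" (4x4, takes a point from world to camera coordinates). Camera axes: x right, y down, z forward; pixel columns grow to the right and rows downward; lengths in m; the calibration is good to about 2 mm. The wrist camera is an equidistant fisheye: a pixel r from the principal point sees the ray r / f radians off the axis. A picture is of the moment at which its call begins.
- ticket.close_job(): hands the job in, once; it reports no verdict.
The state is a dict: "time": time; "joint_positions": joint angles; "qvel": joint speeds; "joint_torque": joint torques, N m; "tool_pos": TCP position; "ee_rot": TCP orientation; "wrist_force": force on the tool from outside, world axes, zero at the start; "wrist_torque": the same for the moment, N m; "width": finger opening in m.
Only numpy, scipy, OpenCV 4.12 (cv2) and the standard library are available. Lean on these libraries where they do the work, as an engineer would, in place of code of your own. Each camera call takes 0.05 s, during which the arm holds its last target. There are 200 camera calls.

## Working session

There is one attempt and no reset: what is moved stays moved. The work goes in short steps, Python scripts to look and compute and a shell command to move; the robot and the scene stay as the last step left them, time stands still between calls to the robot, and variables do not carry over. Pictures are saved under pics/ and viewed, on a budget of 10 in all, crops included, one or two more only if the job needs it, and the job is handed in when it is done.

```bash
ls; mkdir -p pics; python3 - <<'E'
from bench import get_obs, snapshot
import cv2,numpy as np
print(get_obs())
for n in("top","side"):
    s=snapshot(n); cv2.imwrite(f"pics/{n}0.png",s["color"][:,:,::-1]); np.savez(f"{n}0.npz",**s)
    print(n,s["fx"],s["fy"],s["cx"],s["cy"],s["extrinsics"].round(4).tolist())
a=cv2.imread("pics/top0.png")
cv2.imwrite("pics/t.png",cv2.resize(a,(800,600)))
E
```

```text
pics
{'time': 0.0, 'joint_positions': array([-1.34311534e+00,  8.79452231e-02,  1.37222589e+00,  3.03453699e-05,
        1.68358852e+00, -1.03120920e-01]), 'qvel': array([-8.02572363e-05,  1.32391413e-03,  8.13229260e-04, -4.69712198e-04,
        6.01965420e-04, -1.32026932e-03]), 'joint_torque': array([-2.35083762e-04, -3.40183675e+01, -3.02428687e+01,  7.17665185e-02,
        3.31965520e-02, -1.86435614e-04]), 'tool_pos': array([ 0.17849551, -0.51957183,  0.164624  ]), 'ee_rot': array([-3.13944029e+00, -2.53064526e-04,  3.30805012e-01]), 'wrist_force': array([-0.26286837,  0.76592651,  0.04049095]), 'wrist_torque': array([-0.01469656, -0.03168076, -0.02448053]), 'width': 0.09383261242227521}
top 395.0762461886947 395.0762461886947 251.0599640137277 194.88734679972373 [[0.021, -0.9998, 0.0053, 0.0009], [-0.9961, -0.0213, -0.0852, 0.5548], [0.0853, -0.0035, -0.9964, 1.2038], [0.0, 0.0, 0.0, 1.0]]
side 482.80099643701664 482.80099643701664 256.62055786377164 189.77626084404721 [[-0.8658, -0.5004, 0.0031, 0.4734], [-0.3577, 0.6146, -0.703, 0.2683], [0.3499, -0.6098, -0.7112, 1.1691], [0.0, 0.0, 0.0, 1.0]]
```

View pics/t.png

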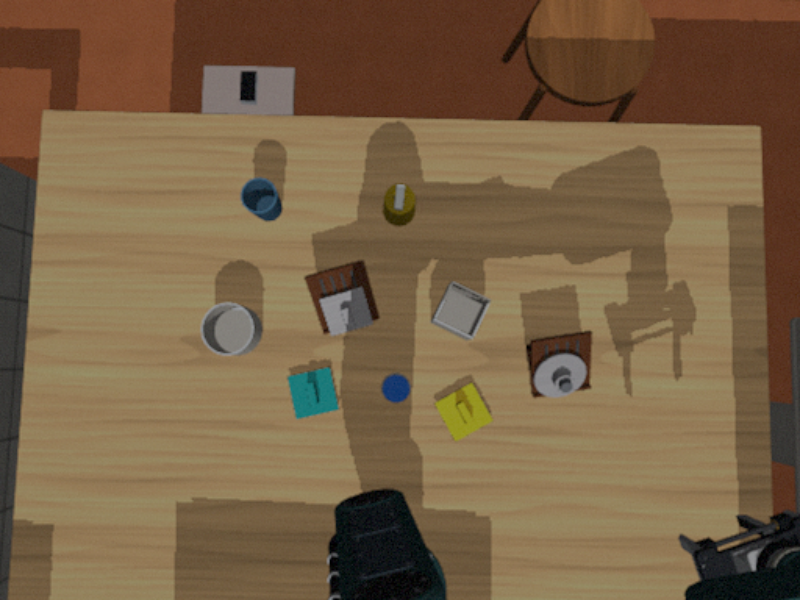

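View pics/side0.png

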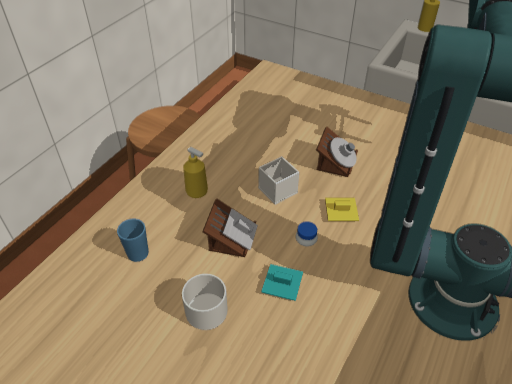

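The top view (800x600 enlargement) shows the round jar at (230,328) and the square jar at (460,310). The square lid is on its rest at (345,305) and the round lid on its rest at (560,375). The turquoise (313,392) and yellow (463,410) look-alikes are decoys. The side view agrees.

The tool can only point down, so I'll grip each lid across its tilt axis, level it by pressing it softly on the table, then place it. Next I'll measure.

```bash
cat > h.py <<'E'
import numpy as np,cv2
def world(s):
    v,u=np.mgrid[:384,:512]; d=s["depth"].astype(float); E=s["extrinsics"]
    p=np.stack([(u-s["cx"])/s["fx"]*d,(v-s["cy"])/s["fy"]*d,d],-1)
    w=(p-E[:3,3])@E[:3,:3]; w[d==0]=np.nan; return w
def ray(s,u,v,z):
    E=s["extrinsics"]; d=E[:3,:3].T@np.array([(u-s["cx"])/s["fx"],(v-s["cy"])/s["fy"],1]); c=-E[:3,:3].T@E[:3,3]
    return c+d*(z-c[2])/d[2]
def proj(s,p):
    q=s["extrinsics"][:3,:3]@p+s["extrinsics"][:3,3]; return s["fx"]*q[0]/q[2]+s["cx"],s["fy"]*q[1]/q[2]+s["cy"]
E
python3 - <<'E'
from h import *
for n in("top","side"):
    s=dict(np.load(n+"0.npz")); w=world(s); c=s["color"].astype(int)
    hsv=cv2.cvtColor(s["color"],cv2.COLOR_RGB2HSV); 
    tab=w[(abs(w[...,2])<.02)&(w[...,0]>.3)&(w[...,0]<.7)]; print(n,"table z",np.median(tab[:,2]),tab[:,2].std())
    gray=(hsv[...,1]<60)
    seeds={"top":dict(rj=(147,210),sj=(295,199),sl=(221,198),rl=(359,240)),"side":dict(rj=(205,295),sj=(279,175),sl=(238,228),rl=(342,152))}[n]
    for k,(u,v) in seeds.items():
        m=np.zeros((384,512),bool); m[v-30:v+30,u-30:u+30]=1
        m&=gray&(w[...,2]>.03)&(w[...,2]<.16)
        p=w[m]; print(k,len(p),np.percentile(p[:,2],[5,50,95,99]).round(4))
        if k in("rj","sj"):
            q=p[(p[:,2]>.078)&(p[:,2]<.092)]; (x,y),(a,b),t=cv2.minAreaRect((q[:,:2]*1000).astype(np.float32)); print("  rim",len(q),x,y,a,b,t,np.median(q[:,2]))
        else:
            # plane fit RANSAC
            rng=np.random.default_rng(0);best=(0,)
            for _ in range(500):
                t=p[rng.choice(len(p),3,False)]; nn=np.cross(t[1]-t[0],t[2]-t[0]); nn/=np.linalg.norm(nn)+1e-12
                e=abs((p-t[0])@nn)<.002
                if e.sum()>best[0]: best=(e.sum(),e)
            q=p[best[1]]; ce=q.mean(0); nn=np.linalg.svd(q-ce)[2][2]; nn*=np.sign(nn[2])
            print("  plane",best[0],ce.round(4),nn.round(3),"tilt",np.degrees(np.arccos(nn[2])),"lean az",np.degrees(np.arctan2(nn[1],nn[0])))
            hgt=(p-ce)@nn; h=p[(hgt>.012)&(hgt<.045)]; print("  handle",len(h),h.mean(0).round(4),"h max",np.percentile(hgt,99))
            ex=np.array([-nn[0],-nn[1],0]);ex/=np.linalg.norm(ex); ex=ex-(ex@nn)*nn; ex/=np.linalg.norm(ex);ey=np.cross(nn,ex)
            ab=np.c_[(q-ce)@ex,(q-ce)@ey]*1000; r=cv2.minAreaRect(ab.astype(np.float32)); print("  rect",np.round(r[0],1),np.round(r[1],1),r[2], "ctr", (ce+(ex*r[0][0]+ey*r[0][1])/1000).round(4))
E
```

```text
top table z -0.00021704944678996996 0.003570809823197718
rj 424 [0.0333 0.0698 0.0867 0.0886]
  rim 162 498.8262634277344 321.796875 98.38291931152344 96.75431060791016 64.76703643798828 0.08354751186196811
sj 325 [0.0356 0.0805 0.0865 0.0878]
  rim 181 543.9252319335938 -119.34906005859375 83.80485534667969 82.99675750732422 65.3281478881836 0.08360085719936729
sl 793 [0.034  0.0634 0.0818 0.0855]
  plane 446 [0.5392 0.103  0.0566] [-0.546 -0.164  0.822] tilt 34.744949153396036 lean az -163.23136340444844
  handle 79 [0.5274 0.0974 0.075 ] h max 0.025338037708758556
  rect [-1.9 -1.5] [86. 85.] 0.15439343452453613 ctr [0.5381 0.1011 0.0555]
rl 785 [0.037  0.0714 0.0893 0.0945]
  plane 403 [ 0.427  -0.3092  0.0631] [-0.557 -0.099  0.825] tilt 34.437481732774835 lean az -169.93360198022458
  handle 126 [ 0.4119 -0.3107  0.0857] h max 0.03789540200464645
  rect [-4.4 -1. ] [100.4  98.4] 29.73211097717285 ctr [ 0.4236 -0.3109  0.0606]
side table z -0.000342919225106462 0.004527961288384239
rj 1246 [0.0335 0.0628 0.0853 0.0872]
  rim 309 498.42462158203125 323.4790344238281 97.29183959960938 99.29141235351562 31.55843162536621 0.08326878522298077
sj 1015 [0.0327 0.0621 0.0846 0.087 ]
  rim 213 544.1475830078125 -119.03117370605469 88.69276428222656 86.27487182617188 64.79843139648438 0.08268915670800359
sl 899 [0.0331 0.0641 0.081  0.0844]
  plane 452 [0.5384 0.1067 0.056 ] [-0.548 -0.166  0.82 ] tilt 34.90954121515199 lean az -163.10048166404513
  handle 128 [0.5261 0.1006 0.0729] h max 0.02593170405829455
  rect [-2.6 -4.3] [86.2 88.1] 0.031122494488954544 ctr [0.5376 0.102  0.0546]
rl 593 [0.0373 0.0709 0.0889 0.093 ]
  plane 281 [ 0.4239 -0.3021  0.0622] [-0.576 -0.098  0.812] tilt 35.753776650235935 lean az -170.31397640176561
  handle 115 [ 0.4098 -0.307   0.0828] h max 0.03706349613735727
  rect [-1.6 -9.1] [ 99.  100.1] 3.1994431018829346 ctr [ 0.4241 -0.3113  0.0613]
```

```bash
cat >> h.py <<'E'
def to(x,y,z,yaw,show=True):
    from bench import get_obs
    o=get_obs(); p=np.array(o["tool_pos"])*1000; a=o["ee_rot"][2]; d=np.array([x,y,z])*1000-p
    t=np.radians(yaw)
    f=lambda a:(round(d[0]*np.cos(a)+d[1]*np.sin(a),1),round(d[0]*np.sin(a)-d[1]*np.cos(a),1),round(-d[2],1))
    print("t",round(o["time"],2),"pos",p.round(1),"yaw",round(np.degrees(a),1),"rp",np.degrees(o["ee_rot"][:2]).round(1),"F",np.round(o["wrist_force"],1),"w",round(o["width"]*1000,1))
    print(" turn",round((np.degrees(a)-yaw+180)%360-180,1),"shift now-yaw",f(a),"after-turn",f(t))
E
python3 -m creep '[[[0,0,-5,9],[45,-27,-3,0],[45,-27,-3,0],[45,-27,-3,0],[45,-27,-4,0],[45,-27,-4,0],[44,-27,-4,0],[0,0,0,0]]]' 0.7
python3 - <<'E'
from h import *; from bench import snapshot
to(.415,-.3126,.19,10)
s=snapshot("wrist"); np.savez("w1.npz",**s); cv2.imwrite("pics/w1.png",s["color"][:,:,::-1])
w=s["depth"]; print(s["fx"],s["cx"],s["cy"],s["extrinsics"].round(3).tolist())
E
```

```text
time: 1.1
tool_pos: [0.4176, -0.3117, 0.1916]
ee_rot: [-3.141, -0.0, 0.179]
wrist_force: [-0.7, 0.1, -0.2]
width: 0.0658
t 1.1 pos [ 417.6 -311.7  191.6] yaw 10.3 rp [-180.   -0.] F [-0.7  0.1 -0.2] w 65.8
 turn 0.3 shift now-yaw (np.float64(-2.7), np.float64(0.5), np.float64(1.6)) after-turn (np.float64(-2.7), np.float64(0.5), np.float64(1.6))
297.3186396354542 258.7414564747469 193.42486163432739 [[0.178, -0.984, -0.001, -0.383], [-0.956, -0.173, 0.237, 0.314], [-0.233, -0.041, -0.972, 0.5], [0.0, 0.0, 0.0, 1.0]]
```

View pics/w1.png

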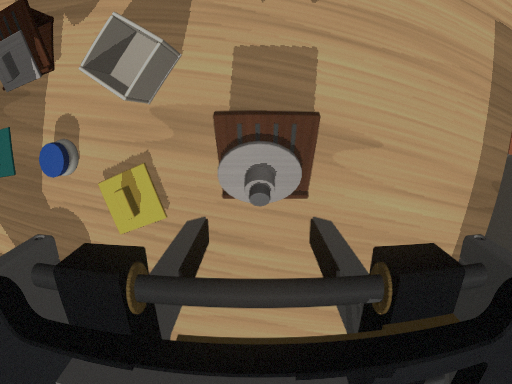

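The wrist view shows the round lid disc (columns 218–302) and plunger top (260,197) centred between the finger tips (209 and 311, midpoint 260). The plunger's predicted row matches, so I'll descend and grip.

```bash

python3 -m creep '[[[-3,0,50,0],[0,0,40,0],[0,0,20,0],[0,0,15,0],[0,0,0,0]]]' 
python3 - <<'E'
from h import *
to(.415,-.312,.066,10)
E
```

```text
time: 1.78
tool_pos: [0.4114, -0.3147, 0.0656]
ee_rot: [-3.14, 0.002, 0.172]
wrist_force: [-0.9, 0.4, -0.2]
width: 0.0659
t 1.77 pos [ 411.4 -314.7   65.6] yaw 9.9 rp [-1.799e+02  1.000e-01] F [-0.9  0.4 -0.2] w 65.9
 turn -0.1 shift now-yaw (np.float64(4.1), np.float64(-2.1), np.float64(-0.4)) after-turn (np.float64(4.1), np.float64(-2.1), np.float64(-0.4))
```

```bash

python3 -m creep '[[[3,-2,-1,0],[0,0,0,0]]]' 
python3 -m creep '[[[0,0,0,0],[0,0,0,0],[0,0,0,0],[0,0,0,0]]]' 0
python3 -m creep '[[[0,0,-5,0],[0,0,-10,0],[0,0,-25,0],[0,0,-40,0],[0,0,-20,0],[0,0,0,0]]]' 
python3 - <<'E'
from h import *; from bench import snapshot
to(.40,-.15,.1,10)
s=snapshot("side"); a=s["color"][:,:,::-1]; np.savez("s1.npz",**s); cv2.imwrite("pics/s1.png",cv2.resize(a[60:220,230:430],(800,640))[:600])
E
```

```text
time: 2.02
tool_pos: [0.4162, -0.3128, 0.0693]
ee_rot: [3.139, -0.002, 0.174]
wrist_force: [0.1, -0.0, 1.2]
width: 0.0654
time: 2.52
tool_pos: [0.4152, -0.3122, 0.0678]
ee_rot: [3.142, 0.0, 0.174]
wrist_force: [0.7, 0.3, 0.2]
width: 0.0293
time: 3.28
tool_pos: [0.4164, -0.3132, 0.1708]
ee_rot: [3.137, -0.003, 0.174]
wrist_force: [-0.6, -0.2, -0.8]
width: 0.0007
t 3.27 pos [ 416.4 -313.2  170.8] yaw 10.0 rp [179.7  -0.2] F [-0.6 -0.2 -0.8] w 0.7
 turn -0.0 shift now-yaw (np.float64(12.1), np.float64(-163.6), np.float64(70.8)) after-turn (np.float64(12.2), np.float64(-163.6), np.float64(70.8))
```

View pics/s1.png

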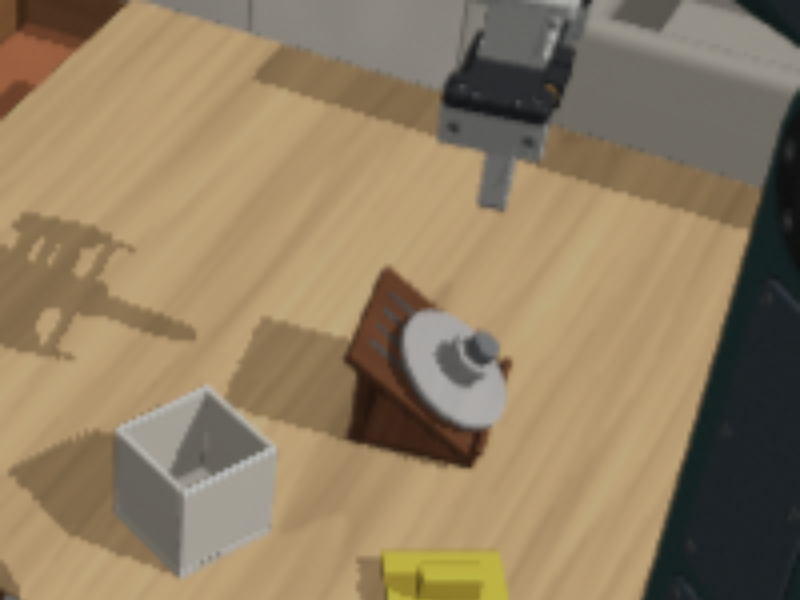

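Nothing was gripped: the fingers shut to 0 and the lid still lies on its rest. I'll check the finger-tip geometry and whether the lid has moved.

```bash
cat >> h.py <<'E'
def lid(s,c,h0=.012,h1=.045,rad=.075):
    w=world(s); hsv=cv2.cvtColor(s["color"],cv2.COLOR_RGB2HSV)
    p=w[(hsv[...,1]<60)&(np.hypot(w[...,0]-c[0],w[...,1]-c[1])<rad)&(w[...,2]>.03)&(w[...,2]<.13)]
    rng=np.random.default_rng(0);best=(0,)
    for _ in range(500):
        t=p[rng.choice(len(p),3,False)]; nn=np.cross(t[1]-t[0],t[2]-t[0]); nn/=np.linalg.norm(nn)+1e-12
        e=abs((p-t[0])@nn)<.002
        if e.sum()>best[0]: best=(e.sum(),e)
    q=p[best[1]]; ce=q.mean(0); nn=np.linalg.svd(q-ce)[2][2]; nn*=np.sign(nn[2])
    ex=np.array([-nn[0],-nn[1],0]);ex/=np.linalg.norm(ex); ex-=(ex@nn)*nn; ex/=np.linalg.norm(ex);ey=np.cross(nn,ex)
    ab=np.c_[(q-ce)@ex,(q-ce)@ey]*1000; r=cv2.minAreaRect(ab.astype(np.float32)); C=ce+(ex*r[0][0]+ey*r[0][1])/1000
    L=(p-C)@np.c_[ex,ey,nn]*1000; return C,nn,r,L
E
python3 - <<'E'
from h import *; from bench import snapshot
s0=dict(np.load("s1.npz"));t0=dict(np.load("top0.npz")); s=snapshot("top")
np.savez("t1.npz",**s)
for k in(t0,s,s0):
    C,n,r,L=lid(k,(.42,-.31)); print(C.round(4),n.round(3),np.round(r[1]),r[2])
    for a in(10,16,21,26,32): 
        m=abs(L[:,2]-a)<3; print("  h",a,m.sum(),"u",np.percentile(L[m,0],[5,95]).round(1),"v",np.percentile(L[m,1],[5,95]).round(1)) if m.sum() else 0
print("tip side px",proj(s0,np.array([.4164,-.3132,.1708])))
w=world(s0); print(w[106:116:2,348:360:2].round(3)[...,2]); print(w[110,350:358:2].round(4))
E
```

```text
[ 0.4236 -0.3109  0.0606] [-0.557 -0.099  0.825] [100.  98.] 29.73211097717285
  h 10 18 u [ 0.3 17.5] v [-8.6 17.4]
  h 16 18 u [ 3.  16.6] v [-9.1 15.8]
  h 21 47 u [-10.8  16.4] v [-15.1  16.1]
  h 26 22 u [-3.8 16.3] v [-8.6 15.9]
  h 32 18 u [-5.4 11.3] v [-6.3  9.6]
[ 0.4295 -0.3021  0.0662] [-0.556 -0.119  0.823] [ 79. 100.] 39.0057373046875
[ 0.4226 -0.3077  0.0607] [-0.556 -0.113  0.823] [98. 99.] 73.8817367553711
  h 10 21 u [-14.3  17. ] v [-5.4 15.2]
  h 16 21 u [-10.6  15.9] v [ 1.6 14.7]
  h 21 37 u [-13.3  15.2] v [-13.4  14.2]
  h 26 22 u [-14.3  12.1] v [-6.1 11. ]
  h 32 24 u [-8.9  9.3] v [-10.6   9.6]
tip side px (np.float64(350.83556616797864), np.float64(122.36502736755126))
[[-0.002  0.231  0.234  0.237  0.236 -0.002]
 [ 0.001  0.226  0.228  0.229  0.231  0.   ]
 [-0.     0.222  0.224  0.223  0.219  0.004]
 [-0.001 -0.003 -0.004  0.002  0.001 -0.001]
 [ 0.003 -0.004  0.    -0.002  0.004  0.003]]
[[ 0.4204 -0.2977  0.2223]
 [ 0.4151 -0.2988  0.2235]
 [ 0.4104 -0.3021  0.2231]
 [ 0.4074 -0.3112  0.2185]]
```

```bash
python3 - <<'E'
from h import *; from bench import snapshot,get_obs
to(.415,-.312,.17,10); print(get_obs()["joint_positions"].round(3))
s=snapshot("side"); w=world(s)
m=(np.hypot(w[...,0]-.416,w[...,1]+.313)<.06)&(w[...,2]>.12)
p=w[m]; print("side z pct",np.percentile(p[:,2],[0,1,5,50]).round(3), p[p[:,2]<np.percentile(p[:,2],3)].mean(0).round(4))
k=snapshot("wrist"); np.savez("w2.npz",**k); E=k["extrinsics"]; print("wrist cam pos",(-E[:3,:3].T@E[:3,3]).round(4))
v,u=np.mgrid[:384,:512]; x=(u-k["cx"]);y=(v-k["cy"]);r=np.hypot(x,y);th=r/k["fx"];d=k["depth"].astype(float)
X=np.stack([d*np.tan(th)*x/(r+1e-9),d*np.tan(th)*y/(r+1e-9),d],-1); W=(X-E[:3,3])@E[:3,:3]
g=W[(d>.15)&(th<1)]; print("table z by wrist", np.percentile(g[:,2],[10,30,50,70]).round(3))
cv2.imwrite("pics/s2.png",np.hstack([cv2.resize(s["color"][40:190,300:420,::-1],(400,500)),cv2.resize(k["color"][100:384,150:370,::-1],(400,500))]))
E
```

```text
t 3.38 pos [ 415.1 -312.   167.5] yaw 10.0 rp [-180.    0.] F [-0.  -0.6 -0.5] w 0.4
 turn -0.0 shift now-yaw (np.float64(-0.1), np.float64(-0.0), np.float64(-2.5)) after-turn (np.float64(-0.1), np.float64(-0.0), np.float64(-2.5))
[-0.754  0.019  1.439 -0.     1.684  0.643]
side z pct [0.207 0.22  0.247 0.403] [ 0.4138 -0.303   0.2228]
wrist cam pos [ 0.4822 -0.302   0.3861]
table z by wrist [-0.     0.     0.001  0.001]
```

View pics/s2.png

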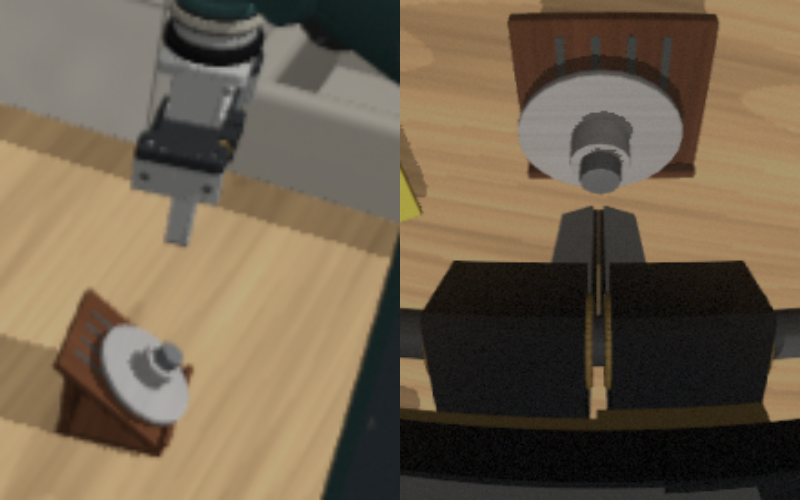

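Both cameras put the finger tips at z ≈ 0.206, while the reported TCP is 0.1675. The real tips are therefore about 38 mm above the reported TCP, and the fingers closed above the plunger. The flange and wrist-camera heights are right. I'll apply this offset and descend again, watching the force.

```bash

python3 -m creep '[[[0,0,10,0],[0,0,30,0],[0,0,30,0],[0,0,30,0],[0,0,20,0],[0,0,10,0],[0,0,5,0],[0,0,0,0]]]' 0.7
python3 - <<'E'
from h import *
to(.415,-.3125,.03,10)
E
```

```text
time: 4.47
tool_pos: [0.4154, -0.3123, 0.0329]
ee_rot: [3.141, -0.0, 0.174]
wrist_force: [-0.5, -0.4, 0.4]
width: 0.0657
t 4.47 pos [ 415.4 -312.3   32.9] yaw 10.0 rp [180.  -0.] F [-0.5 -0.4  0.4] w 65.7
 turn -0.0 shift now-yaw (np.float64(-0.4), np.float64(0.2), np.float64(2.9)) after-turn (np.float64(-0.4), np.float64(0.2), np.float64(2.9))
```

```bash

python3 -m creep '[[[0,0,3,0],[0,0,0,0]]]'
python3 -m creep '[[[0,0,0,0],[0,0,0,0],[0,0,0,0],[0,0,0,0],[0,0,0,0],[0,0,0,0]]]' 0
python3 -m creep '[[[0,0,-3,0],[0,0,-6,0],[0,0,-10,0],[0,0,-11,0],[0,0,0,0]]]'
```

```text
time: 4.72
tool_pos: [0.4155, -0.3124, 0.0302]
ee_rot: [3.141, -0.0, 0.174]
wrist_force: [0.2, -0.7, 0.2]
width: 0.0656
time: 5.48
tool_pos: [0.4152, -0.3123, 0.0298]
ee_rot: [3.141, 0.0, 0.174]
wrist_force: [-0.1, -0.9, 0.7]
width: 0.0352
time: 6.1
tool_pos: [0.4162, -0.3131, 0.0616]
ee_rot: [3.139, -0.002, 0.174]
wrist_force: [0.3, -0.4, -1.6]
width: 0.0352
```

Gripped: the opening is 35 mm and the wrist carries about 1.7 N. I'll move to a free table spot to level it.

```bash

python3 -m creep '[[[0,0,-30,0],[-20,-2,-15,0],[-35,-4,0,0],[-35,-4,0,0],[-20,-3,10,0],[-6,0,30,0],[0,0,25,0],[0,0,0,0]]]'
python3 - <<'E'
from h import *; from bench import snapshot
to(.30,-.32,.01,10)
s=snapshot("side"); C,n,r,L=lid(s,(.29,-.325)); print(C.round(4),n.round(3),np.degrees(np.arccos(n[2])),r[1])
E
```

```text
time: 7.1
tool_pos: [0.2973, -0.3176, 0.0377]
ee_rot: [-3.137, 0.002, 0.173]
wrist_force: [-0.2, -0.6, -1.4]
width: 0.0352
t 7.1 pos [ 297.3 -317.6   37.7] yaw 9.9 rp [-1.797e+02  1.000e-01] F [-0.2 -0.6 -1.4] w 35.2
 turn -0.1 shift now-yaw (np.float64(2.3), np.float64(2.8), np.float64(27.7)) after-turn (np.float64(2.3), np.float64(2.8), np.float64(27.7))
[ 0.3053 -0.3152  0.068 ] [-0.566 -0.122  0.815] 35.367680239437256 (101.21772766113281, 95.82817840576172)
```

```bash

python3 -m creep '[[[0,0,15,0],[0,0,10,0],[0,0,4,0],[0,0,2,0],[0,0,0,0]]]'
python3 -m creep '[[[0,0,3,0],[0,0,3,0],[0,0,0,0]]]'
python3 -m creep '[[[0,0,3,0],[0,0,3,0],[0,0,0,0]]]'
```

```text
time: 7.78
tool_pos: [0.2988, -0.3195, 0.0089]
ee_rot: [3.141, -0.0, 0.174]
wrist_force: [-0.4, -0.1, -2.6]
width: 0.0347
time: 8.15
tool_pos: [0.2995, -0.3198, 0.0038]
ee_rot: [3.14, -0.001, 0.174]
wrist_force: [0.7, 1.7, 4.1]
width: 0.0349
time: 8.52
tool_pos: [0.3029, -0.3214, 0.0014]
ee_rot: [3.135, -0.008, 0.174]
wrist_force: [4.2, 4.2, 16.4]
width: 0.0355
```

```bash
cat > tl.py <<'E'
from h import *; from bench import snapshot
import sys
to(.30,-.32,.01,10); x,y=map(float,sys.argv[1:3])
for n in("side","top"):
    s=snapshot(n); np.savez("last_"+n,**s)
    try: C,nn,r,L=lid(s,(x,y)); print(n,C.round(4),nn.round(3),np.degrees(np.arccos(nn[2])).round(1),np.round(r[1]),"rectang",round(r[2],1),"exaz",round(np.degrees(np.arctan2(-nn[1],-nn[0])),1))
    except Exception as e: print(n,e)
E
python3 tl.py .305 -.32
python3 -m creep '[[[0,0,3,0],[0,0,3,0],[0,0,0,0]]]'; python3 tl.py .305 -.32
```

```text
t 8.53 pos [ 302.9 -321.4    1.4] yaw 10.0 rp [179.6  -0.4] F [ 4.2  4.2 16.4] w 35.5
 turn -0.0 shift now-yaw (np.float64(-2.6), np.float64(-1.9), np.float64(-8.6)) after-turn (np.float64(-2.6), np.float64(-1.9), np.float64(-8.6))
side [ 0.3279 -0.307   0.0431] [-0.471 -0.108  0.875] 28.9 [51. 88.] rectang 10.7 exaz 13.0
top [ 0.3331 -0.319   0.0452] [-0.515 -0.072  0.854] 31.3 [96. 47.] rectang 89.0 exaz 7.9
time: 9.0
tool_pos: [0.3058, -0.3239, -0.0025]
ee_rot: [3.129, -0.013, 0.174]
wrist_force: [7.9, 3.4, 19.3]
width: 0.0353
t 9.0 pos [ 305.8 -323.9   -2.5] yaw 10.0 rp [179.3  -0.7] F [ 7.9  3.4 19.3] w 35.3
 turn -0.0 shift now-yaw (np.float64(-5.1), np.float64(-4.8), np.float64(-12.5)) after-turn (np.float64(-5.1), np.float64(-4.8), np.float64(-12.5))
side [ 0.3381 -0.3092  0.0395] [-0.396 -0.07   0.916] 23.7 [41. 89.] rectang 5.2 exaz 10.0
top [ 0.3373 -0.3176  0.0388] [-0.356 -0.05   0.933] 21.1 [47. 99.] rectang 1.6 exaz 7.9
```

```bash

python3 -m creep '[[[4,0,2,0],[4,0,3,0],[3,0,3,0],[0,0,0,0]]]'; python3 tl.py .315 -.32
```

```text
time: 9.6
tool_pos: [0.3143, -0.3211, -0.0136]
ee_rot: [3.132, -0.008, 0.174]
wrist_force: [6.6, -0.7, 7.5]
width: 0.0355
t 9.6 pos [ 314.3 -321.1  -13.6] yaw 10.0 rp [179.4  -0.5] F [ 6.6 -0.7  7.5] w 35.5
 turn -0.0 shift now-yaw (np.float64(-13.9), np.float64(-3.6), np.float64(-23.6)) after-turn (np.float64(-13.9), np.float64(-3.6), np.float64(-23.6))
side [ 0.31  -0.292  0.057] [ 0.127 -0.992  0.018] 89.0 [45. 19.] rectang 0.2 exaz 97.3
top [ 0.3377 -0.2995  0.0808] [-0.995  0.102  0.022] 88.7 [98. 21.] rectang 25.7 exaz -5.8
```

```bash
sed -i 's/\[...,2\]>.03)&(w\[...,2\]<.13)/[...,2]>zr[0])\&(w[...,2]<zr[1])/; s/rad=.075)/rad=.075,zr=(.03,.13))/' h.py; sed -i 's/lid(s,(x,y))/lid(s,(x,y),zr=(float(sys.argv[3]),float(sys.argv[4])))/' tl.py
python3 -m creep '[[[0,0,2,0],[0,0,1,0],[0,0,0,0]]]'; python3 tl.py .315 -.32 .006 .05
```

```text
time: 10.07
tool_pos: [0.3153, -0.3213, -0.0159]
ee_rot: [3.131, -0.01, 0.174]
wrist_force: [7.6, -0.0, 9.7]
width: 0.0351
t 10.07 pos [ 315.3 -321.3  -15.9] yaw 10.0 rp [179.4  -0.6] F [ 7.6 -0.   9.7] w 35.1
 turn -0.0 shift now-yaw (np.float64(-14.8), np.float64(-3.9), np.float64(-25.9)) after-turn (np.float64(-14.8), np.float64(-3.9), np.float64(-25.9))
side [ 0.3196 -0.3132  0.0156] [-0.016 -0.019  1.   ] 1.4 [96. 99.] rectang 50.7 exaz 49.3
top [ 0.3486 -0.3158  0.0172] [-0.044  0.006  0.999] 2.6 [44. 99.] rectang 16.8 exaz -7.4
```

```bash

python3 -m creep '[[[0,0,3,0],[0,0,0,0],[0,0,-8,0],[0,0,-15,0],[0,0,-30,0],[0,0,-50,0],[0,0,-55,0],[0,0,0,0]]]'
python3 -m creep '[[[10,-20,0,0],[18,-36,0,0],[22,-46,0,0],[22,-46,0,0],[22,-46,0,0],[22,-46,0,0],[22,-46,0,0],[22,-46,0,0]]]'
python3 -m creep '[[[22,-46,0,0],[22,-46,0,0],[22,-46,0,0],[22,-46,0,0],[18,-40,0,0],[14,-26,0,0],[6,-15,0,0],[0,0,0,0]]]'
python3 - <<'E'
from h import *
to(.4986,.3226,.15,10)
E
```

```text
time: 11.18
tool_pos: [0.3113, -0.3202, 0.14]
ee_rot: [3.132, -0.004, 0.173]
wrist_force: [-0.1, -0.8, -3.4]
width: 0.0352
time: 12.18
tool_pos: [0.4085, 0.0386, 0.1326]
ee_rot: [-3.141, 0.004, 0.173]
wrist_force: [0.3, -0.9, -2.8]
width: 0.0353
time: 13.18
tool_pos: [0.4872, 0.3197, 0.133]
ee_rot: [3.14, 0.003, 0.175]
wrist_force: [-0.1, 0.6, -1.7]
width: 0.0354
t 13.18 pos [487.2 319.7 133. ] yaw 10.0 rp [179.9   0.2] F [-0.1  0.6 -1.7] w 35.4
 turn 0.0 shift now-yaw (np.float64(11.7), np.float64(-0.9), np.float64(-17.0)) after-turn (np.float64(11.7), np.float64(-0.9), np.float64(-17.0))
```

Now I'll measure the held lid's centre and tilt over the jar with both cameras, and look once.

```bash

python3 -m creep '[[[11,-1,0,0],[0,0,0,0]]]'; python3 tl.py .4986 .3226 .125 .2; python3 - <<'E'
from h import *
s=dict(np.load("last_side.npz")); t=dict(np.load("last_top.npz"))
cv2.imwrite("pics/v5.png",np.hstack([cv2.resize(s["color"][200:350,130:290,::-1],(400,375)),cv2.resize(t["color"][140:260,85:213,::-1],(400,375))]))
w=world(s); p=w[(np.hypot(w[...,0]-.4986,w[...,1]-.3226)<.06)&(abs(w[...,2]-.0855)<.006)]; print(len(p),cv2.minAreaRect((p[:,:2]*1000).astype(np.float32)))
E
```

```text
time: 13.42
tool_pos: [0.4996, 0.3218, 0.1348]
ee_rot: [3.141, -0.0, 0.172]
wrist_force: [0.2, 0.3, -2.0]
width: 0.0352
t 13.43 pos [499.6 321.8 134.8] yaw 9.9 rp [180.  -0.] F [ 0.2  0.3 -2. ] w 35.2
 turn -0.1 shift now-yaw (np.float64(-306.5), np.float64(598.2), np.float64(124.8)) after-turn (np.float64(-308.0), np.float64(597.4), np.float64(124.8))
side [0.4949 0.3289 0.1666] [-0.011 -0.003  1.   ] 0.7 [101.  77.] rectang 48.8 exaz 14.2
top [0.5067 0.3181 0.1671] [-0.013  0.016  1.   ] 1.2 [100.  52.] rectang 70.8 exaz -51.0
193 ((489.1321716308594, 332.2357177734375), (98.6591796875, 73.92454528808594), 45.30375289916992)
```

View pics/v5.png

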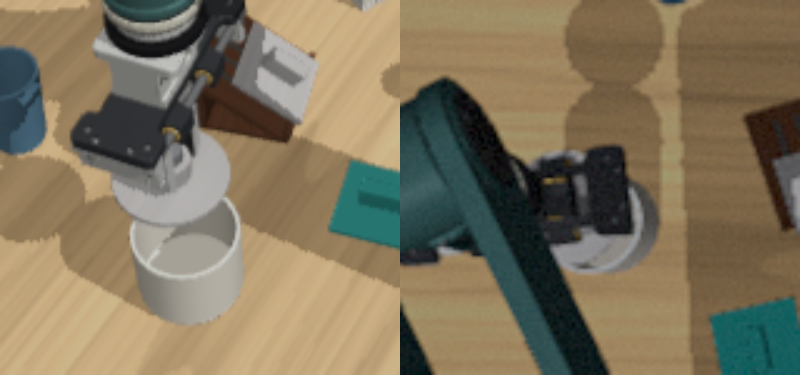

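```bash
cat > cf.py <<'E'
from h import *; from scipy.optimize import least_squares
def circ(n,c,z0,z1,R):
    s=dict(np.load(f"last_{n}.npz")); w=world(s); hsv=cv2.cvtColor(s["color"],cv2.COLOR_RGB2HSV)
    p=w[(hsv[...,1]<60)&(np.hypot(w[...,0]-c[0],w[...,1]-c[1])<.065)&(w[...,2]>z0)&(w[...,2]<z1)][:,:2]*1000
    h=cv2.convexHull(p.astype(np.float32))[:,0]
    f=least_squares(lambda q:np.hypot(*(h-q).T)-R,np.array(c)*1000,loss="soft_l1",f_scale=.7)
    print(n,len(h),f.x.round(1),"resid",np.round(f.fun,1))
if __name__=="__main__":
    circ("side",(.4986,.3226),.158,.173,50); circ("top",(.4986,.3226),.158,.173,50)
    circ("side",(.4986,.3226),.078,.09,49.5)
E
python3 cf.py
```

```text
side 30 [505. 324.] resid [-1.2  0.2  0.5  0.6  0.3  0.3  0.3 -0.1  0.5  0.5  0.5  0.5  1.6 -0.3
 -0.2  0.9 -0.5 -0.4 -0.4  0.2  0.2 -0.4  0.1  0.8 -0.   0.3  0.9  1.3
  3.2  2.4]
top 17 [505.9 322.6] resid [ -0.9   0.3   0.4  -0.2 -14.7  -5.3  -0.3  -0.1   0.1   0.7   0.1   0.1
  -0.    0.3  -0.8  -1.1  -0.5]
side 24 [498.1 323.6] resid [ 1.1 -0.7 -0.3 -0.5 -0.3  0.1  0.5  0.8  0.3 -0.3 -0.1  0.3 -0.2 -0.5
 -0.6  0.1 -0.2 -0.6  0.   0.4  1.2  0.2 -2.6 -0.5]
```

Both views agree on the lid centre: (505,324) from the side and (506,323) from the top. The jar centre is (498,323), so I need a 7 mm correction along −x. The underside is at 0.161 and the rim at 0.085, so the drop is 76 mm.

```bash

python3 -m creep '[[[-7,-1,0,0],[0,0,10,0],[0,0,20,0],[0,0,20,0],[0,0,10,0],[0,0,4,0],[0,0,0,0]]]'; python3 tl.py .4986 .3226 .08 .12; python3 - <<'E'
from cf import circ
circ("side",(.4986,.3226),.095,.11,50);circ("side",(.4986,.3226),.075,.091,49.5)
E
python3 -m creep '[[[0,0,3,0],[0,0,3,0],[0,0,2,0],[0,0,0,0]]]'
```

```text
time: 14.4
tool_pos: [0.4918, 0.3227, 0.0709]
ee_rot: [-3.142, -0.0, 0.174]
wrist_force: [-0.4, -0.3, -1.4]
width: 0.0354
t 14.4 pos [491.8 322.7  70.9] yaw 10.0 rp [-180.   -0.] F [-0.4 -0.3 -1.4] w 35.4
 turn -0.0 shift now-yaw (np.float64(-300.0), np.float64(599.8), np.float64(60.9)) after-turn (np.float64(-300.5), np.float64(599.6), np.float64(60.9))
side [0.4844 0.3301 0.1031] [-0.017 -0.015  1.   ] 1.3 [100.  73.] rectang 25.1 exaz 41.5
top [0.5012 0.3163 0.1046] [ 0.002 -0.086  0.996] 5.0 [48. 99.] rectang 18.7 exaz 91.0
side 28 [497.5 324.5] resid [ 0.6  0.7  0.1  0.2  0.2 -0.   0.   0.   0.1  0.6  0.6  0.3 -0.1 -0.5
  0.7  0.2  0.3  0.3  0.  -0.6 -0.8 -0.4  0.2  0.4  0.5  2.   1.4  1.2]
side 19 [498.2 323.5] resid [-0.2 -0.1  0.  -0.2 -0.3 -0.6 -0.9 -0.   2.3  0.5  0.4  0.4  0.1 -0.1
 -0.5  0.  -0.2 -0.5 -1.3]
time: 15.0
tool_pos: [0.4915, 0.3225, 0.0624]
ee_rot: [3.141, 0.001, 0.174]
wrist_force: [-0.8, 0.1, -1.7]
width: 0.035
```

```bash

python3 -m creep '[[[0,0,1,0],[0,0,1,0],[0,0,0,0]]]'
python3 -m creep '[[[0,0,1,0],[0,0,0,0]]]'
python3 -m creep '[[[0,0,1,0],[0,0,0,0]]]'
```

```text
time: 15.38
tool_pos: [0.4916, 0.3225, 0.0606]
ee_rot: [3.141, 0.0, 0.174]
wrist_force: [-0.1, 0.6, -2.1]
width: 0.0352
time: 15.62
tool_pos: [0.4916, 0.3225, 0.0596]
ee_rot: [3.141, 0.0, 0.174]
wrist_force: [0.4, -0.1, -1.5]
width: 0.0353
time: 15.88
tool_pos: [0.4919, 0.3227, 0.0589]
ee_rot: [-3.142, -0.001, 0.174]
wrist_force: [0.3, 0.5, -1.9]
width: 0.0355
```

```bash

python3 -m creep '[[[0,0,1,0],[0,0,0,0]]]'
python3 -m creep '[[[0,0,1,0],[0,0,0,0]]]'
python3 tl.py .4986 .3226 .08 .115
```

```text
time: 16.12
tool_pos: [0.4921, 0.3227, 0.0586]
ee_rot: [-3.141, -0.001, 0.174]
wrist_force: [-0.3, 0.4, 2.8]
width: 0.0351
time: 16.38
tool_pos: [0.4922, 0.3228, 0.0584]
ee_rot: [-3.141, -0.002, 0.174]
wrist_force: [-1.0, -0.6, 5.3]
width: 0.0354
t 16.38 pos [492.2 322.8  58.4] yaw 10.0 rp [-1.8e+02 -1.0e-01] F [-1.  -0.6  5.3] w 35.4
 turn -0.0 shift now-yaw (np.float64(-300.5), np.float64(599.9), np.float64(48.4)) after-turn (np.float64(-300.9), np.float64(599.7), np.float64(48.4))
side [0.4846 0.3304 0.0906] [ 0.012 -0.008  1.   ] 0.9 [ 72. 100.] rectang 9.3 exaz 146.1
top [0.5006 0.3173 0.0908] [0.008 0.021 1.   ] 1.3 [ 50. 100.] rectang 42.4 exaz -111.3
```

```bash

python3 -m creep '[[[0,0,-1,0],[0,0,0,0],[0,0,0,0],[0,0,-10,0],[0,0,-30,0],[0,0,-45,0],[0,0,0,-6.8]]]' 0.6
python3 -m creep '[[[-5,40,0,0],[-5,50,0,0],[-6,50,0,0],[-6,45,0,0],[-6,30,0,0],[-1,10,0,0],[0,0,0,0]]]'
python3 - <<'E'
from h import *; from bench import snapshot
to(.5292,.0989,.022,16.8)
s=snapshot("wrist"); np.savez("w3.npz",**s); cv2.imwrite("pics/w3.png",s["color"][:,:,::-1])
for n in("side","top"):
    k=snapshot(n); np.savez("last_"+n,**k)
from cf import circ
C,nn,r,L=lid(dict(np.load("last_side.npz")),(.498,.323),zr=(.08,.14)); print("round lid",C,nn,r[1])
circ("side",(.4986,.3226),.084,.097,50)
for n in("side","top"):
  C,nn,r,L=lid(dict(np.load(f"last_{n}.npz")),(.53,.1)); print("sq lid",C,nn,r[1])
E
```

```text
time: 17.35
tool_pos: [0.4944, 0.3241, 0.149]
ee_rot: [-3.14, -0.01, 0.296]
wrist_force: [0.1, -0.2, 0.4]
width: 0.0567
time: 18.23
tool_pos: [0.529, 0.099, 0.1432]
ee_rot: [-3.141, -0.001, 0.292]
wrist_force: [0.9, -0.2, 0.2]
width: 0.0565
t 18.23 pos [529.   99.  143.2] yaw 16.7 rp [-180.   -0.] F [ 0.9 -0.2  0.2] w 56.5
 turn -0.1 shift now-yaw (np.float64(0.2), np.float64(0.1), np.float64(121.2)) after-turn (np.float64(0.2), np.float64(0.1), np.float64(121.2))
round lid [0.49761825 0.32497093 0.09029886] [-4.78904080e-04  6.86953144e-04  9.99999649e-01] (99.75724029541016, 100.37199401855469)
side 32 [497.7 324.5] resid [ 0.9 -0.5  1.3  0.1  0.6  0.6  0.3  0.6  0.6  1.   0.9  1.   1.2  0.6
  0.2  0.2 -0.5  0.3  1.2  0.3 -0.  -1.   0.3  1.3  1.4  2.   1.5  1.5
  1.7  0.3  1.8  0.6]
sq lid [0.53723318 0.10175537 0.05485839] [-0.54384775 -0.15729798  0.82430999] (86.0733413696289, 87.3202896118164)
sq lid [0.50918667 0.0928224  0.03356543] [-0.552735   -0.17229614  0.81535149] (84.54612731933594, 16.690868377685547)
```

View pics/w3.png

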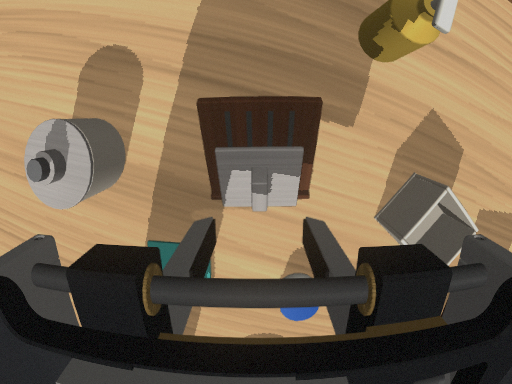

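The round lid is flat on its jar, with its top at 0.090–0.091 and under 0.1° of tilt. The square lid's handle, at (260,188), is centred between the fingers, so I'll descend and grip.

```bash

python3 -m creep '[[[0,0,15,0],[0,0,35,0],[0,0,35,0],[0,0,20,0],[0,0,10,0],[0,0,6,0],[0,0,0,0]]]'
python3 -m creep '[[[0,0,0,0],[0,0,0,0],[0,0,0,0],[0,0,0,0],[0,0,0,0],[0,0,0,0]]]' 0
python3 -m creep '[[[0,0,-3,0],[0,0,-6,0],[0,0,-10,0],[0,0,-11,0],[0,0,-10,0],[0,0,0,0]]]'
python3 tl.py .53 .1 .06 .17
```

```text
time: 19.25
tool_pos: [0.5289, 0.0989, 0.0219]
ee_rot: [3.141, -0.0, 0.293]
wrist_force: [0.3, 0.3, 0.1]
width: 0.0562
time: 20.0
tool_pos: [0.5289, 0.0986, 0.0219]
ee_rot: [3.141, -0.0, 0.293]
wrist_force: [-0.0, 0.1, 1.6]
width: 0.0156
time: 20.75
tool_pos: [0.5298, 0.0989, 0.0634]
ee_rot: [3.141, -0.003, 0.292]
wrist_force: [-0.2, -0.7, -2.7]
width: 0.0159
t 20.75 pos [529.8  98.9  63.4] yaw 16.8 rp [180.   -0.2] F [-0.2 -0.7 -2.7] w 15.9
 turn 6.8 shift now-yaw (np.float64(-340.8), np.float64(334.8), np.float64(53.4)) after-turn (np.float64(-299.1), np.float64(372.6), np.float64(53.4))
side [0.5378 0.1018 0.0958] [-0.555 -0.181  0.812] 35.7 [89. 85.] rectang 88.9 exaz 18.1
top [0.5007 0.1073 0.0712] [-0.949 -0.279  0.146] 81.6 [ 9. 49.] rectang 3.3 exaz 16.4
```

```bash

python3 -m creep '[[[0,0,-30,0],[-10,-15,-25,0],[-24,-40,0,0],[-26,-46,0,0],[-26,-46,0,0],[-26,-46,0,0],[-26,-44,0,0],[-20,-32,0,0]]]'
python3 -m creep '[[[-8,-12,10,0],[0,0,35,0],[0,0,35,0],[0,0,15,0],[0,0,5,0],[0,0,3,0],[0,0,0,0]]]'
python3 - <<'E'
from h import *
to(.29,.32,.006,16.8)
E
```

```text
time: 21.85
tool_pos: [0.2979, 0.3117, 0.1162]
ee_rot: [3.142, 0.001, 0.294]
wrist_force: [0.4, 0.2, -2.0]
width: 0.016
time: 22.72
tool_pos: [0.2896, 0.3205, 0.0147]
ee_rot: [-3.141, -0.002, 0.292]
wrist_force: [0.5, 0.1, -0.9]
width: 0.0156
t 22.73 pos [289.6 320.5  14.7] yaw 16.7 rp [-1.8e+02 -1.0e-01] F [ 0.5  0.1 -0.9] w 15.6
 turn -0.1 shift now-yaw (np.float64(0.2), np.float64(0.6), np.float64(8.7)) after-turn (np.float64(0.2), np.float64(0.6), np.float64(8.7))
```

```bash

python3 -m creep '[[[0,0,8,0],[0,0,5,0],[0,0,3,0],[0,0,0,0]]]'
python3 -m creep '[[[2,0,2,0],[2,0,2,0],[3,0,2,0],[0,0,0,0]]]'
python3 tl.py .3 .32 .006 .08
```

```text
time: 23.22
tool_pos: [0.2887, 0.3199, -0.0023]
ee_rot: [3.141, 0.0, 0.293]
wrist_force: [0.5, -0.3, -2.1]
width: 0.016
time: 23.72
tool_pos: [0.2975, 0.3228, -0.0057]
ee_rot: [-3.141, -0.004, 0.293]
wrist_force: [0.2, -2.3, 9.6]
width: 0.0159
t 23.73 pos [297.5 322.8  -5.7] yaw 16.8 rp [-180.    -0.2] F [ 0.2 -2.3  9.6] w 15.9
 turn 6.8 shift now-yaw (np.float64(-183.0), np.float64(616.2), np.float64(-15.7)) after-turn (np.float64(-109.2), np.float64(633.4), np.float64(-15.7))
side [0.3006 0.3242 0.0266] [-0.414 -0.121  0.902] 25.6 [87. 87.] rectang 1.3 exaz 16.3
top [0.3064 0.324  0.0296] [-0.401 -0.122  0.908] 24.8 [76. 84.] rectang 0.6 exaz 17.0
```

```bash

python3 -m creep '[[[4,0,3,0],[3,0,3,0],[2,0,3,0],[0,0,0,0]]]'
python3 tl.py .305 .323 .006 .08
python3 -m creep '[[[0,0,2,0],[0,0,2,0],[0,0,0,0]]]'
python3 tl.py .305 .323 .006 .08
```

```text
time: 24.32
tool_pos: [0.3088, 0.3262, -0.0136]
ee_rot: [-3.141, -0.01, 0.292]
wrist_force: [2.9, -2.8, 9.4]
width: 0.0155
t 24.32 pos [308.8 326.2 -13.6] yaw 16.8 rp [-180.    -0.6] F [ 2.9 -2.8  9.4] w 15.5
 turn 6.8 shift now-yaw (np.float64(-194.8), np.float64(616.2), np.float64(-23.6)) after-turn (np.float64(-120.9), np.float64(634.9), np.float64(-23.6))
side [0.3066 0.326  0.0198] [-0.141 -0.062  0.988] 8.9 [86. 84.] rectang 82.7 exaz 23.8
top [0.3085 0.3262 0.021 ] [-0.184 -0.042  0.982] 10.9 [85. 81.] rectang 1.1 exaz 12.7
time: 24.8
tool_pos: [0.311, 0.3269, -0.0162]
ee_rot: [-3.141, -0.015, 0.293]
wrist_force: [6.3, -3.0, 11.8]
width: 0.0157
t 24.8 pos [311.  326.9 -16.2] yaw 16.8 rp [-180.    -0.8] F [ 6.3 -3.  11.8] w 15.7
 turn 6.8 shift now-yaw (np.float64(-197.1), np.float64(616.2), np.float64(-26.2)) after-turn (np.float64(-123.1), np.float64(635.1), np.float64(-26.2))
side [0.3083 0.3261 0.0182] [-0.09  -0.034  0.995] 5.5 [86. 86.] rectang 87.0 exaz 20.4
top [0.3095 0.3249 0.0191] [-0.095 -0.036  0.995] 5.8 [82. 85.] rectang 86.0 exaz 21.0
```

```bash

python3 -m creep '[[[1,0,3,0],[0,0,3,0],[0,0,0,0]]]'
python3 tl.py .307 .325 .006 .08
```

```text
time: 25.28
tool_pos: [0.3135, 0.3275, -0.0207]
ee_rot: [-3.141, -0.018, 0.293]
wrist_force: [6.2, -4.0, 18.2]
width: 0.0159
t 25.27 pos [313.5 327.5 -20.7] yaw 16.8 rp [-180.   -1.] F [ 6.2 -4.  18.2] w 15.9
 turn 6.8 shift now-yaw (np.float64(-199.7), np.float64(616.1), np.float64(-30.7)) after-turn (np.float64(-125.7), np.float64(635.3), np.float64(-30.7))
side [0.3102 0.3262 0.0154] [-0.002 -0.009  1.   ] 0.5 [88. 86.] rectang 26.9 exaz 79.9
top [0.3108 0.3262 0.0154] [ 0.006 -0.005  1.   ] 0.5 [86. 82.] rectang 59.5 exaz 137.6
```

```bash

python3 -m creep '[[[0,0,-8,0],[0,0,-17,0],[0,0,-35,0],[0,0,-45,0],[0,0,-45,0],[0,0,0,8.4],[0,0,0,8.4],[0,0,0,8.4]]]'
python3 -m creep '[[[0,0,0,8.4],[0,0,0,8.2],[18,14,0,0],[30,23,0,0],[38,29,0,0],[38,29,0,0],[38,29,0,0],[38,29,0,0]]]'
python3 -m creep '[[[38,29,0,0],[38,29,0,0],[38,29,0,0],[36,28,0,0],[28,22,0,0],[15,12,0,0],[5,4,0,0],[0,0,0,0]]]'
python3 - <<'E'
from h import *
to(.544,-.119,.13,-25)
E
python3 tl.py .544 -.119 .125 .19
```

```text
time: 26.38
tool_pos: [0.3044, 0.3247, 0.1219]
ee_rot: [3.141, 0.002, -0.152]
wrist_force: [0.4, 0.4, -2.2]
width: 0.0157
time: 27.38
tool_pos: [0.447, 0.0802, 0.114]
ee_rot: [-3.126, 0.025, -0.398]
wrist_force: [0.8, 0.4, -1.3]
width: 0.0157
time: 28.38
tool_pos: [0.5698, -0.1355, 0.1076]
ee_rot: [-3.125, 0.024, -0.398]
wrist_force: [0.5, -0.1, -1.9]
width: 0.0157
t 28.38 pos [ 569.8 -135.5  107.6] yaw -22.8 rp [-179.1    1.4] F [ 0.5 -0.1 -1.9] w 15.7
 turn 2.2 shift now-yaw (np.float64(-30.2), np.float64(-5.2), np.float64(-22.4)) after-turn (np.float64(-30.4), np.float64(-4.1), np.float64(-22.4))
t 28.38 pos [ 569.8 -135.5  107.6] yaw -22.8 rp [-179.1    1.4] F [ 0.5 -0.1 -1.9] w 15.7
 turn -32.8 shift now-yaw (np.float64(-177.3), np.float64(274.6), np.float64(97.6)) after-turn (np.float64(-297.8), np.float64(134.8), np.float64(97.6))
side [ 0.5674 -0.1337  0.1438] [ 0.033 -0.032  0.999] 2.6 [87. 89.] rectang 22.1 exaz 135.5
top [ 0.5504 -0.1274  0.1451] [-0.007 -0.033  0.999] 1.9 [47. 86.] rectang 79.5 exaz 77.6
```

```bash

python3 -m creep '[[[-12,-2,-6,0],[-12,-2,-6,0],[-5,0,-6,2.2],[0,0,0,0]]]'
python3 - <<'E'
from h import *
to(.544,-.119,.13,-25)
E
python3 tl.py .544 -.119 .12 .19
python3 - <<'E'
from h import *
for n in("side","top"):
    s=dict(np.load(f"last_{n}.npz")); w=world(s); hsv=cv2.cvtColor(s["color"],cv2.COLOR_RGB2HSV)
    near=(hsv[...,1]<60)&(np.hypot(w[...,0]-.544,w[...,1]+.119)<.075)
    for k,(a,b) in dict(lid=(.145,.18),rim=(.079,.09)).items():
        p=w[near&(w[...,2]>a)&(w[...,2]<b)]; 
        if k=="lid":
            z=np.histogram(p[:,2],bins=35,range=(.145,.18)); zz=z[1][z[0].argmax()]+.0005; p=p[abs(p[:,2]-zz)<.004]; print("lid z",zz)
        print(n,k,len(p),[np.round(x,1) for x in cv2.minAreaRect((p[:,:2]*1000).astype(np.float32))])
s=dict(np.load("last_side.npz"));t=dict(np.load("last_top.npz"))
cv2.imwrite("pics/v7.png",np.hstack([cv2.resize(s["color"][90:240,200:360,::-1],(400,375)),cv2.resize(t["color"][140:260,232:360,::-1],(400,375))]))
E
```

```text
time: 28.98
tool_pos: [0.5452, -0.1213, 0.1283]
ee_rot: [-3.126, 0.021, -0.436]
wrist_force: [0.3, -0.5, -2.1]
width: 0.0157
t 28.98 pos [ 545.2 -121.3  128.3] yaw -25.0 rp [-179.1    1.2] F [ 0.3 -0.5 -2.1] w 15.7
 turn 0.0 shift now-yaw (np.float64(-2.1), np.float64(-1.6), np.float64(-1.7)) after-turn (np.float64(-2.1), np.float64(-1.6), np.float64(-1.7))
t 28.98 pos [ 545.2 -121.3  128.3] yaw -25.0 rp [-179.1    1.2] F [ 0.3 -0.5 -2.1] w 15.7
 turn -35.0 shift now-yaw (np.float64(-138.5), np.float64(283.6), np.float64(118.3)) after-turn (np.float64(-276.0), np.float64(153.1), np.float64(118.3))
side [ 0.5422 -0.1185  0.1644] [ 0.02  -0.023  1.   ] 1.8 [87. 88.] rectang 23.7 exaz 130.9
top [ 0.5203 -0.11    0.1647] [-0.013 -0.019  1.   ] 1.3 [84. 35.] rectang 9.2 exaz 55.9
lid z 0.16449999999999998
side lid 441 [array([ 542.2, -119.1]), array([88. , 88.5]), np.float64(66.6)]
side rim 173 [array([ 543.1, -118.4]), array([86.2, 84.9]), np.float64(63.8)]
lid z 0.16449999999999998
top lid 193 [array([ 520.4, -110. ]), array([84.5, 34.8]), np.float64(64.9)]
top rim 41 [array([514.7, -98.3]), array([88.4, 35.7]), np.float64(38.8)]
```

View pics/v7.png

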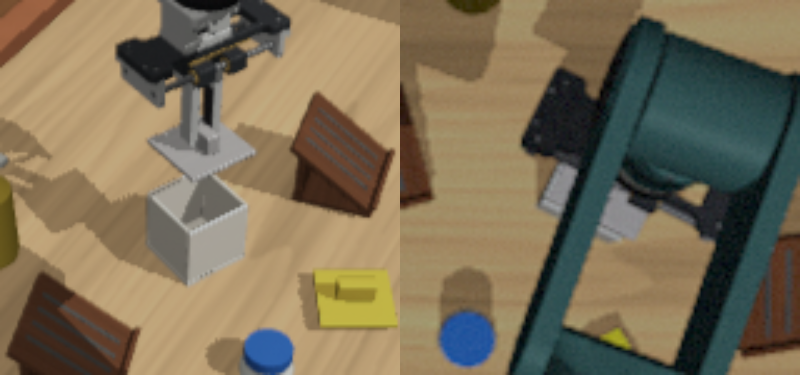

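Over the jar: the side view puts the lid centre at (542,−119) and the jar at about (544,−119), with yaws within 2°, well inside the 4 mm clearance. The tool leans about 1.5°, so I'll compensate for the lateral drift and descend.

```bash

python3 -m creep '[[[2,1,10,0],[0,0,20,0],[0,0,20,0],[0,0,7,0],[0,0,4,0],[0,0,0,0]]]'; python3 tl.py .544 -.119 .095 .13
python3 - <<'E'
from h import *
s=dict(np.load("last_side.npz")); w=world(s); hsv=cv2.cvtColor(s["color"],cv2.COLOR_RGB2HSV)
near=(hsv[...,1]<60)&(np.hypot(w[...,0]-.544,w[...,1]+.119)<.075)
p=w[near&(w[...,2]>.098)&(w[...,2]<.108)]; print(np.median(p[:,2]),[np.round(x,1) for x in cv2.minAreaRect((p[:,:2]*1000).astype(np.float32))])
E
```

```text
time: 29.82
tool_pos: [0.5459, -0.1223, 0.0657]
ee_rot: [-3.127, 0.024, -0.437]
wrist_force: [0.0, -0.1, -2.4]
width: 0.0156
t 29.82 pos [ 545.9 -122.3   65.7] yaw -25.0 rp [-179.2    1.4] F [ 0.  -0.1 -2.4] w 15.6
 turn -35.0 shift now-yaw (np.float64(-139.2), np.float64(283.2), np.float64(55.7)) after-turn (np.float64(-276.5), np.float64(152.0), np.float64(55.7))
side [ 0.5427 -0.1192  0.1019] [ 0.042 -0.04   0.998] 3.3 [87. 87.] rectang 18.8 exaz 135.7
top [ 0.521  -0.1107  0.1038] [ 0.007 -0.028  1.   ] 1.7 [33. 85.] rectang 49.9 exaz 104.7
0.1021538479039536 [array([ 543.8, -119.9]), array([88.5, 86.8]), np.float64(66.6)]
```

```bash

python3 -m creep '[[[0,0,3,0],[0,0,3,0],[0,0,2,0],[0,0,0,0]]]'
python3 -m creep '[[[0,0,1,0],[0,0,1,0],[0,0,0,0]]]'
python3 -m creep '[[[0,0,1,0],[0,0,0,0]]]'; python3 tl.py .544 -.119 .08 .115
```

```text
time: 30.42
tool_pos: [0.5454, -0.1219, 0.0572]
ee_rot: [-3.127, 0.025, -0.437]
wrist_force: [-0.8, -0.3, -1.6]
width: 0.0157
time: 30.8
tool_pos: [0.5457, -0.122, 0.0562]
ee_rot: [-3.127, 0.023, -0.437]
wrist_force: [-0.5, 0.5, 0.9]
width: 0.0159
time: 31.05
tool_pos: [0.5461, -0.1222, 0.0559]
ee_rot: [-3.127, 0.022, -0.437]
wrist_force: [-0.8, 1.7, 5.8]
width: 0.0154
t 31.05 pos [ 546.1 -122.2   55.9] yaw -25.0 rp [-179.2    1.3] F [-0.8  1.7  5.8] w 15.4
 turn -35.0 shift now-yaw (np.float64(-139.4), np.float64(283.4), np.float64(45.9)) after-turn (np.float64(-276.7), np.float64(152.1), np.float64(45.9))
side [ 0.5437 -0.1197  0.0918] [ 0.025 -0.032  0.999] 2.3 [87. 87.] rectang 25.9 exaz 128.9
top [ 0.5207 -0.1107  0.0927] [-0.005 -0.024  1.   ] 1.4 [33. 85.] rectang 77.5 exaz 77.1
```

```bash

python3 -m creep '[[[0,0,1,0],[0,0,1,0],[0,0,0,0]]]'; python3 tl.py .544 -.119 .08 .115
python3 -m creep '[[[0,0,-1,0],[0,0,0,0],[0,0,0,0],[0,0,-10,0],[0,0,-30,0],[0,0,-40,0],[0,0,-20,0],[0,0,0,0]]]' 0.5
python3 tl.py .544 -.119 .08 .13; python3 - <<'E'
from h import *
s=dict(np.load("last_side.npz")); w=world(s)
C,n,r,L=lid(s,(.498,.323),zr=(.08,.14)); print("round",C,n,r[1])
# plunger top
t=dict(np.load("last_top.npz"))
for k in(s,t):
    w=world(k); m=(np.hypot(w[...,0]-.498,w[...,1]-.324)<.03)&(w[...,2]>.122)&(w[...,2]<.135); p=w[m]; print("plunger",len(p),p.mean(0).round(4), cv2.minEnclosingCircle((p[:,:2]*1000).astype(np.float32)))
E
```

```text
time: 31.52
tool_pos: [0.5469, -0.1225, 0.0551]
ee_rot: [-3.127, 0.02, -0.437]
wrist_force: [-1.9, 1.0, 9.4]
width: 0.0154
t 31.52 pos [ 546.9 -122.5   55.1] yaw -25.0 rp [-179.2    1.1] F [-1.9  1.   9.4] w 15.4
 turn -35.0 shift now-yaw (np.float64(-140.2), np.float64(283.4), np.float64(45.1)) after-turn (np.float64(-277.4), np.float64(151.7), np.float64(45.1))
side [ 0.5446 -0.1205  0.0911] [ 0.006 -0.014  1.   ] 0.9 [87. 89.] rectang 42.0 exaz 113.2
top [ 0.5214 -0.1111  0.0921] [-0.046  0.025  0.999] 3.0 [32. 85.] rectang 2.8 exaz -28.4
time: 32.62
tool_pos: [0.5485, -0.1248, 0.1564]
ee_rot: [-3.126, 0.019, -0.437]
wrist_force: [-0.4, 0.1, -0.0]
width: 0.0467
t 32.62 pos [ 548.5 -124.8  156.4] yaw -25.0 rp [-179.1    1.1] F [-0.4  0.1 -0. ] w 46.7
 turn -35.0 shift now-yaw (np.float64(-142.6), np.float64(282.0), np.float64(146.4)) after-turn (np.float64(-278.7), np.float64(149.1), np.float64(146.4))
side [ 0.5447 -0.1206  0.0902] [ 0.004 -0.002  1.   ] 0.3 [87. 88.] rectang 6.2 exaz 148.6
top [ 0.5298 -0.1138  0.0904] [-0.009  0.02   1.   ] 1.2 [49. 85.] rectang 38.8 exaz -64.4
round [0.49714555 0.32468933 0.09018207] [0.00108976 0.00326703 0.99999407] (99.5274887084961, 99.89794158935547)
plunger 84 [0.4974 0.3246 0.1261] ((497.2665710449219, 323.151611328125), 13.200557708740234)
plunger 57 [0.4987 0.323  0.1255] ((498.9449157714844, 323.9198303222656), 11.80128002166748)
```

Both lids are home: tops at 0.090, tilt 0.3° or less in the side view. Next I'll shut the gripper and go over the plunger, which both views put at about (498,324) with its top at 0.126.

```bash

python3 -m creep '[[[0,0,-5,-8],[0,0,0,-8],[0,0,0,-8],[0,0,0,-8],[0,0,0,-8],[3,-20,0,0],[6,-38,0,0],[6,-42,0,0]]]' 0
python3 -m creep '[[[7,-45,0,0],[7,-45,0,0],[7,-45,0,0],[7,-45,0,0],[7,-45,0,0],[7,-45,0,0],[6,-35,0,0],[3,-20,0,0]]]'
python3 -m creep '[[[2,-12,0,0],[0,0,0,0]]]'
python3 - <<'E'
from h import *
to(.498,.3238,.105,15)
E
```

```text
time: 33.72
tool_pos: [0.5348, -0.0219, 0.1599]
ee_rot: [-3.113, 0.011, 0.258]
wrist_force: [0.6, -0.1, 0.9]
width: 0.0005
time: 34.72
tool_pos: [0.4995, 0.3053, 0.1683]
ee_rot: [-3.115, 0.011, 0.262]
wrist_force: [-0.2, -0.4, -0.0]
width: 0.0002
time: 34.98
tool_pos: [0.4999, 0.3153, 0.1693]
ee_rot: [-3.115, 0.009, 0.261]
wrist_force: [0.2, 0.8, 0.8]
width: 0.0006
t 34.98 pos [499.9 315.3 169.3] yaw 15.0 rp [-178.5    0.5] F [0.2 0.8 0.8] w 0.6
 turn -0.0 shift now-yaw (np.float64(0.4), np.float64(-8.7), np.float64(64.3)) after-turn (np.float64(0.4), np.float64(-8.7), np.float64(64.3))
```

```bash

python3 -m creep '[[[0,-8,20,0],[0,0,25,0],[0,0,15,0],[0,0,5,0],[0,0,0,0]]]'
python3 - <<'E'
from h import *; from bench import snapshot
to(.498,.3238,.105,15)
s=snapshot("side");k=snapshot("wrist")
cv2.imwrite("pics/v8.png",np.hstack([cv2.resize(s["color"][220:320,150:250,::-1],(400,400)),cv2.resize(k["color"][130:310,180:340,::-1],(400,400))]))
w=world(s); p=w[(np.hypot(w[...,0]-.498,w[...,1]-.324)<.03)&(w[...,2]>.135)&(w[...,2]<.165)]; print(len(p),p[:,2].min(),p.mean(0))
E
```

```text
time: 35.6
tool_pos: [0.4973, 0.3241, 0.1051]
ee_rot: [-3.115, 0.009, 0.261]
wrist_force: [0.1, 1.3, 0.7]
width: 0.0004
t 35.6 pos [497.3 324.1 105.1] yaw 14.9 rp [-178.5    0.5] F [0.1 1.3 0.7] w 0.4
 turn -0.1 shift now-yaw (np.float64(0.6), np.float64(0.5), np.float64(0.1)) after-turn (np.float64(0.6), np.float64(0.5), np.float64(0.1))
30 0.14362769790514468 [0.48972317 0.32382106 0.15635657]
```

View pics/v8.png

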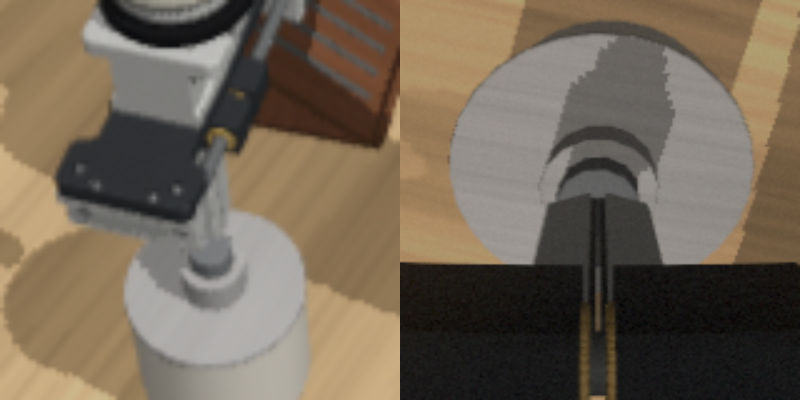

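The shut finger tips stand over the grey button, centred to within 1–2 mm. I'll press slowly.

```bash

python3 -m creep '[[[0,0,8,0],[0,0,4,0],[0,0,2,0],[0,0,0,0]]]'
python3 -m creep '[[[0,0,2,0],[0,0,2,0],[0,0,0,0]]]'
python3 -m creep '[[[0,0,2,0],[0,0,2,0],[0,0,0,0]]]'
python3 -m creep '[[[0,0,2,0],[0,0,1,0],[0,0,0,0]]]'
```

```text
time: 36.2
tool_pos: [0.4966, 0.3247, 0.0905]
ee_rot: [-3.115, 0.009, 0.261]
wrist_force: [0.2, 0.2, -0.4]
width: 0.0002
time: 36.58
tool_pos: [0.497, 0.325, 0.0877]
ee_rot: [-3.115, 0.008, 0.261]
wrist_force: [-0.9, -1.1, 2.9]
width: 0.0008
time: 36.95
tool_pos: [0.497, 0.325, 0.0836]
ee_rot: [-3.115, 0.008, 0.261]
wrist_force: [-1.0, -1.1, 5.6]
width: 0.0004
time: 37.33
tool_pos: [0.497, 0.325, 0.0811]
ee_rot: [-3.115, 0.007, 0.261]
wrist_force: [-1.6, -1.2, 6.6]
width: 0.0002
```

```bash

python3 -m creep '[[[0,0,2,0],[0,0,0,0]]]'
python3 -m creep '[[[0,0,1,0],[0,0,1,0],[0,0,0,0]]]'
python3 -m creep '[[[0,0,1,0],[0,0,0,0]]]'
```

```text
time: 37.58
tool_pos: [0.497, 0.325, 0.0793]
ee_rot: [-3.115, 0.007, 0.261]
wrist_force: [-2.1, -1.2, 7.1]
width: 0.0002
time: 37.95
tool_pos: [0.497, 0.3251, 0.0776]
ee_rot: [-3.115, 0.007, 0.261]
wrist_force: [-1.8, -2.5, 8.6]
width: 0.0005
time: 38.2
tool_pos: [0.4971, 0.3251, 0.0775]
ee_rot: [-3.115, 0.007, 0.261]
wrist_force: [-2.8, -2.9, 11.1]
width: 0.0001
```

```bash

python3 -m creep '[[[0,0,1,0],[0,0,1,0],[0,0,0,0]]]'
python3 -m creep '[[[0,0,-3,0],[0,0,-5,0],[0,0,-8,0],[0,0,-15,0],[0,0,-30,0],[0,0,-50,0],[0,0,-30,0],[0,0,0,0]]]'
python3 -m creep '[[[-30,0,-20,0],[-45,0,0,0],[-45,0,0,0],[-30,0,0,0],[0,0,0,0]]]'
python3 - <<'E'
from h import *; from bench import snapshot
for n in("side","top"):
    s=snapshot(n); w=world(s)
    for c in((.498,.324),(.544,-.119)):
        C,nn,r,L=lid(s,c,zr=(.08,.14)); print(n,C.round(4),nn.round(3),np.round(r[1]))
    p=w[(np.hypot(w[...,0]-.498,w[...,1]-.324)<.03)&(w[...,2]>.116)&(w[...,2]<.135)]; print("plunger z",np.median(p[:,2]))
    cv2.imwrite(f"pics/end_{n}.png",s["color"][:,:,::-1])
E
```

```text
time: 38.58
tool_pos: [0.4972, 0.3251, 0.0774]
ee_rot: [-3.115, 0.005, 0.261]
wrist_force: [-4.5, -4.5, 17.9]
width: 0.0001
time: 39.58
tool_pos: [0.5002, 0.3226, 0.217]
ee_rot: [-3.114, 0.003, 0.261]
wrist_force: [0.0, 0.3, 0.1]
width: 0.0002
time: 40.2
tool_pos: [0.3524, 0.2822, 0.2337]
ee_rot: [-3.115, 0.01, 0.263]
wrist_force: [0.7, -0.4, 0.7]
width: 0.0004
side [0.4972 0.3242 0.0902] [-0.008 -0.004  1.   ] [100. 101.]
side [ 0.493  -0.1398  0.0901] [-0.176  0.273  0.946] [ 6. 11.]
plunger z 0.12556430787180445
top [0.4981 0.3224 0.0908] [-0.009 -0.002  1.   ] [ 99. 100.]
top [ 0.545  -0.1212  0.0905] [-0.003 -0.004  1.   ] [85. 85.]
plunger z 0.12608965216302742
```

View pics/end_side.png

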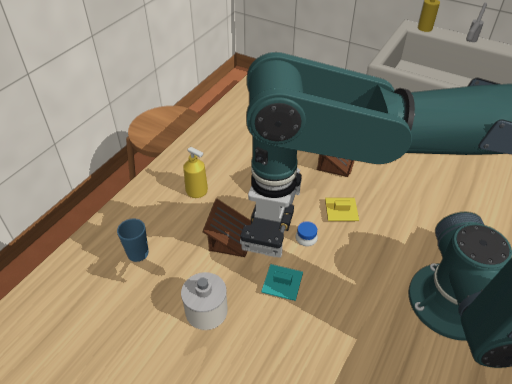

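The final side view shows the round jar lidded at (205,300) with its plunger up. The bystanders and look-alikes haven't moved, and the gripper is clear. The square jar is hidden by the arm here, but the top view gives its lid flat at 0.0905. Handing in.

```bash
python3 -c "
from bench import ticket; print(ticket.close_job())"
```

```text
the job is handed in; nothing more can be done
None
```

Both lids are on their jars and the plunger has been pressed to its stop and released. I handed the job in at about 40 s of the 64 s allowed.

**What I did:** Each lid was gripped at its tilt and levelled by pressing it lightly on bare table. I then set it on its jar, with 5–9 N of contact. The plunger stalled about 11 mm after first touch. I pressed on to 18 N to confirm the stop, twice the 9 N that holds it there.

**Last checks:**
- **Round lid:** its top is at 0.090–0.091 m (0.091 expected), with about 0.5° of tilt.
- **Square lid:** its top is at 0.0905 m, with about 0.3° of tilt. This came from the top camera only, because the arm hid the jar from the side camera.
- **Plunger:** its top is back at 0.126 m, so it is up.
- **Jars:** both stand within about 2 mm of where they started.
- **Other toiletries and look-alikes:** they looked undisturbed in the last side view. I did not measure them.

**What disagreed:**
- **First grasp of the round lid:** it closed on air. Both cameras showed the finger tips about 38 mm above the reported TCP, so I used that offset from then on. The lid was not disturbed.
- **Tool lean:** after the fast turn the tool leaned about 1.5°, so the square lid touched down about 2° off level. It settled flat when released.

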